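Select the third filter position on the microscope illuminator

ROBOT

A 6-joint arm with a two-finger parallel gripper is mounted at the origin on the work surface. World frame = base frame: x ahead of the robot, y to its left, z up, the work surface at z = 0. Lengths are in m, angles in rad, forces in N, time in s.
With the tool pointing down it reaches from about 0.325 to 0.9 m from the base axis. Payload 6.1 kg.
Tool frame: the origin (TCP) lies at the very end of the fingers, on their centre line; the grasp point (between the pads) lies 19 mm behind it (robot.pinch_z is the distance from the TCP to the grasp point, in m); z points along the fingers, y is the line along which they close (so a half turn about z gives the same grasp; the last joint's range is limited). The gripper opens to 87 mm and grips with 3 to 60 N. Pads are 19 mm wide; open, the fingers measure 117 mm over their backs; the gripper's body (75 mm by 190 mm) begins 51 mm behind the grasp point.
Start: joints at [1.142, 0.22, 1.526, -0, 1.395, -0.126], TCP at [0.186, 0.597, 0.201] pointing down, gripper open.
Joint ranges: [-2.98, 2.98], [-0.91, 2.08], [0.09, 2.57], [-1.24, 4.39], [0.2, 2.65], [-2.68, 2.68]. Speed limits (rad/s): [2.57, 2.57, 3.01, 3.14, 3.14, 3.14].

INTERFACE

Orientations are given as a rotation vector (axis times angle).
In Python, from plant import sensors, eyes, robot gives the robot as it stands. The module is installed in compiled form; this text tells all that it offers.
- The arm moves only by the tool carry_out, never from a script. Its argument "targets" is a list of rows, each an object with "translation": the shift along the tool's x, y, z in mm, a list of three; "delta_rot": the turn, a rotation vector about the tool's x, y, z in degrees, a list of three; "gripper": the finger opening in mm, from 0 to 87. In form: [{"translation": [dx, dy, dz], "delta_rot": [ax, ay, az], "gripper": gripper}, ...]. A call has 1 to 5 rows; each row is the pose to reach, as a shift and turn from the pose commanded when the call began, along the tool's axes at that moment; what a row does not reach only later rows make up. A row lasts 1/12 s, in which the tool goes at most 41.7 mm and 7.16 degrees, less where a joint would pass 70% of its speed; a pose out of reach is approached as far as the arm can. A call with a gripper value outside its range is refused whole. The fingers move at their own pace and stop on an object; "squeeze" is the grip in N (left out, the last holds). Time passes only in rows, so rows that repeat a pose let the fingers close. It gives the time, the measured TCP pose, the force, the opening and the grip force at its end, in the units of the state.
- sensors.observe(): the state, without advancing time (a new reading comes with each control period).
- eyes.get_image(name): name is "side" or "top" or "wrist"; returns the picture (400x640x3 uint8, red, green, blue); there is no depth.
- eyes.camera_info(name): a dict with "mtx" (3x3 intrinsics, pixels), "rvec" (rotation vector, rad) and "tvec" (3), from world to camera coordinates, as OpenCV has them; the wrist camera has in their place "hand_eye" (4x4, takes a point from camera to tool coordinates, whose origin is the TCP and whose axes are the flange's). Camera axes: x right, y down, z forward; pixel columns grow to the right and rows downward; lengths in m; the calibration is good to about 2 mm. A picture is of the moment at which its call begins: read the wrist's pose just before it. camera_info takes no time and is no camera call.
- robot.job_done(): hands the job in; it is judged then, once.
Trained networks look in the newest picture that a camera, given by its name, has taken for a name from the list of things; names that differ only in an ending like _2 or _b are one class to them, and where a whole thing is asked for, a point or a joint stands for the part that bears it (a point fixed in the world has none). Each returns a list of dicts, best first, with "score" (0 to 1); they miss things now and then, are a little off and sometimes report something else, mostly with a low value. They report only what shows in the picture. A call takes as long as a camera call.
- eyes.spot_in(camera, query): "box" ([left, top, width, height] in pixels, round what is visible of it).
The state is a dict: "t": time; "joints": joint angles; "dq": joint speeds; "joint_torque": joint torques, N m; "ee_pos": TCP position; "tool_rot": TCP orientation; "force": force on the tool from outside, world axes, zero at the start; "torque": the same for the moment, N m; "finger_gap": finger opening in m; "finger_force": force on a finger pad.
Only numpy, scipy, OpenCV 4.12 (cv2) and the standard library are available. Lean on these libraries where they do the work, as an engineer would, in place of code of your own. Each camera call takes 0.05 s, during which the arm holds its last target. There are 200 camera calls.

TASK

On the cream illuminator box, turn the blue filter selector exactly three clicks clockwise from its end stop and let go of it; then press the green confirm button on the same box all the way down and let it come back up. Leave the black lamp knob on the grey box as it is.

Things in the scene. Friction and masses are not known exactly. Their poses are not given: they have to be found in the camera images.
- selector (a joint): Blue bar knob on a white dial with 8 black dots, on the cream box (160 x 200 x 70 mm, fixed, front to the robot). Value: clockwise turn from above, rad; 0 at the end stop where it starts, white mark to the box's front; 2.93 at the far stop. A click every 0.419 (24 deg), one per dot; 0.06 N m turns it; let go between clicks it snaps to the nearer. Three clicks = 1.257.
- selector_grip (a point): Grip point of the blue knob, on its turning axis, 37 mm above the box top and 7 mm below the knob's top; turns with the knob, z up. The bar is 46 mm long along this point's x, 14 mm wide along its y, 30 mm tall above a round skirt 52 mm across; the white mark is on the -x half of its top. Pinch the bar across its 14 mm width from above.
- confirm_top (a point): Centre of the top of the green button, 28 mm across, 22 mm above the cream box's top, in a black collar 44 mm across and 12 mm tall; 100 mm from the blue knob's axis, to the box's right (-y). Sprung: travels 6 mm straight down, fully down at 5 N, and comes back up when released. Push it with the closed fingertips.
- lamp_mark (a point): Knob to leave alone: white mark on top of the black lamp knob, 20 mm from its axis, 44 mm above the top of the grey box (same size as the cream one, with a red button; either box may be on the left). The mark points any way at the start; the knob turns easily, has no clicks and stays where it is left.

How it is judged:
By the outcome, as a careful person would: the job done as asked, in the order asked, and still so for the second after the job is handed in, with the robot touching nothing.
It also fails if it takes over 40 s, if anything falls off the work surface, if the arm or the gripper's body presses on something with over 40 N, if the wrist force passes 120 N, or if a joint passes its speed limit or range.

## Working session

There is one attempt and no reset: what is moved stays moved. The work goes in short steps, Python scripts to look and compute and a tool call to move; the robot and the scene stay as the last step left them, time stands still between calls to the robot, and variables do not carry over. Pictures are saved under pics/ and viewed, at most 10 in all, crops included, and the job is handed in when it is done.

Besides the shell and the picture viewer there is one more tool, called after "Call:" as name([rows], argument=value, ...), one row to a line, values as JSON. carry_out: Moves the arm, as the interface text tells. Its arguments: {"type":"object","properties":{"targets":{"type":"array","items":{"type":"object","properties":{"translation":{"type":"array","items":{"type":"number"}},"delta_rot":{"type":"array","items":{"type":"number"}},"gripper":{"type":"number"}}}},"squeeze":{"type":"number"}},"required":["targets"]}

```bash
mkdir -p pics
cat > h.py <<'E'
import numpy as np, cv2
from plant import sensors, eyes, robot
from scipy.spatial.transform import Rotation as R
def cam(n):
    c=eyes.camera_info(n); K=np.array(c["mtx"],float)
    if "rvec" in c:
        Rw=R.from_rotvec(np.ravel(c["rvec"])).as_matrix(); t=np.ravel(c["tvec"])
        return K,Rw,t
    s=sensors.observe(); T=np.eye(4);T[:3,:3]=R.from_rotvec(s["tool_rot"]).as_matrix();T[:3,3]=s["ee_pos"]
    W=np.linalg.inv(T@np.array(c["hand_eye"])); return K,W[:3,:3],W[:3,3]
def on_plane(C,uv,z):
    K,Rw,t=C; d=Rw.T@np.linalg.solve(K,[uv[0],uv[1],1]); o=-Rw.T@t
    return o+d*(z-o[2])/d[2]
def proj(C,p):
    K,Rw,t=C; q=K@(Rw@np.array(p)+t); return q[:2]/q[2]
def shot(n,f):
    C=cam(n); im=eyes.get_image(n); cv2.imwrite("pics/"+f,im[:,:,::-1]); return C,im
def tri(obs):
    A=[];b=[]
    for (K,Rw,t),uv in obs:
        P=K@np.c_[Rw,t]
        for i in (0,1):
            r=uv[i]*P[2]-P[i]; A.append(r[:3]); b.append(-r[3])
    return np.linalg.lstsq(np.array(A),np.array(b),rcond=None)[0]
E
python3 - <<'E'
from h import *
s=sensors.observe();print(s["t"],s["ee_pos"],s["tool_rot"],s["finger_gap"],s["force"])
print(R.from_rotvec(s["tool_rot"]).as_matrix().round(3), robot.pinch_z)
o={}
for n in ("top","side"):
    C,im=shot(n,n+"0.png")
    print(n,-C[1].T@C[2])
    for q in ("selector_grip","confirm_top","lamp_mark"):
        r=eyes.spot_in(n,q)
        print(n,q,r[:2])
        if r:
            b=r[0]["box"];o.setdefault(q,[]).append((C,(b[0]+b[2]/2,b[1]+b[3]/2)))
for q in o:
    if len(o[q])==2: print(q,tri(o[q]))
print(sensors.observe()["t"])
a=cv2.imread("pics/top0.png");b=cv2.imread("pics/side0.png")
cv2.imwrite("pics/both.png",cv2.resize(np.vstack([a,b]),(480,600)))
E
```

```text
0.0 [0.18609992 0.59596762 0.19992219] [-4.73746507e-01 -3.10512294e+00  2.91050209e-03] 0.08689781841467394 [ 0.12386755 -0.97532117 -0.08356006]
[[-0.955  0.298 -0.001]
 [ 0.298  0.955 -0.002]
 [ 0.    -0.002 -1.   ]] 0.0187
top [ 0.38192392 -0.00298142  0.95058424]
top selector_grip []
top confirm_top [{'box': [234.2, 177.1, 11.0, 14.2], 'score': 0.47}]
top lamp_mark [{'box': [382.1, 174.3, 26.1, 26.9], 'score': 0.59}]
side [ 0.05732038 -0.4746085   0.60862223]
side selector_grip [{'box': [237.8, 158.9, 17.1, 22.9], 'score': 0.55}]
side confirm_top [{'box': [268.7, 179.9, 17.0, 7.9], 'score': 0.4}]
side lamp_mark [{'box': [371.9, 225.8, 25.2, 25.7], 'score': 0.64}]
confirm_top [0.57623139 0.14585388 0.08323592]
lamp_mark [ 0.57629999 -0.16104518  0.08968102]
0.4
```

View pics/top0.png

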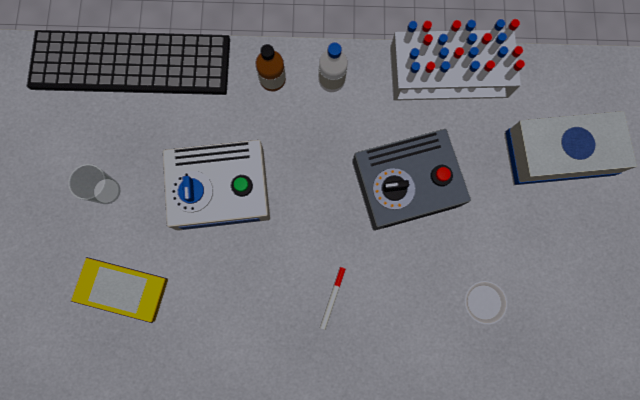

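The cream box is on the left, with its knob at about (190,190) and its button at (241,185). It's yawed about +4.5°. I'll move above it for a wrist view.

Call:
carry_out([
  {"translation":[-36,-19,-8],"delta_rot":[0,0,0],"gripper":50},
  {"translation":[-72,-38,-16],"delta_rot":[0,0,0],"gripper":50},
  {"translation":[-108,-57,-24],"delta_rot":[0,0,0],"gripper":50},
  {"translation":[-144,-76,-32],"delta_rot":[0,0,0],"gripper":50},
  {"translation":[-180,-95,-40],"delta_rot":[0,0,0],"gripper":50},
])

```text
t: 0.82
ee_pos: [0.3307, 0.4508, 0.2415]
tool_rot: [0.473, 3.106, 0.0]
force: [1.1, 0.8, 0.4]
finger_gap: 0.0617
finger_force: 0.0
```

Call:
carry_out([
  {"translation":[-36,-19,0],"delta_rot":[0,0,0],"gripper":50},
  {"translation":[-72,-38,0],"delta_rot":[0,0,0],"gripper":50},
  {"translation":[-108,-57,0],"delta_rot":[0,0,0],"gripper":50},
  {"translation":[-144,-76,0],"delta_rot":[0,0,0],"gripper":50},
  {"translation":[-180,-95,0],"delta_rot":[0,0,0],"gripper":50},
])

```text
t: 1.23
ee_pos: [0.4745, 0.3062, 0.2414]
tool_rot: [0.474, 3.105, 0.001]
force: [-0.1, 0.2, -0.4]
finger_gap: 0.0505
finger_force: 0.0
```

Call:
carry_out([
  {"translation":[-36,-19,0],"delta_rot":[0,0,-7],"gripper":50},
  {"translation":[-70,-36,0],"delta_rot":[0,0,-14],"gripper":50},
  {"translation":[-90,-45,0],"delta_rot":[0,0,-21],"gripper":50},
  {"translation":[-90,-45,0],"delta_rot":[0,0,-22],"gripper":50},
  {"translation":[-90,-45,0],"delta_rot":[0,0,-22],"gripper":50},
])

```text
t: 1.65
ee_pos: [0.5464, 0.237, 0.2407]
tool_rot: [0.122, -3.138, -0.0]
force: [-0.1, 1.1, -0.6]
finger_gap: 0.05
finger_force: 0.0
```

Run:
```python
from h import *
s=sensors.observe();print(s["t"],s["joints"],s["ee_pos"],R.from_rotvec(s["tool_rot"]).as_matrix().round(3))
C,im=shot("wrist","w1.png")
print(-C[1].T@C[2])
for q in ("selector_grip","confirm_top","lamp_mark"): print(q,eyes.spot_in("wrist",q)[:2])
```

```text
1.65 [ 2.76701647e-01  1.27743161e-01  1.55723995e+00  3.35595443e-04
  1.45729655e+00 -1.37208485e+00] [0.54638757 0.23700101 0.24072132] [[-0.997 -0.078 -0.001]
 [-0.078  0.997  0.   ]
 [ 0.001  0.    -1.   ]]
[0.47187532 0.23026831 0.42451604]
selector_grip [{'box': [302.9, 167.2, 46.3, 51.8], 'score': 0.98}]
confirm_top [{'box': [224.0, 184.9, 23.1, 25.0], 'score': 0.97}]
lamp_mark []
```

View pics/w1.png

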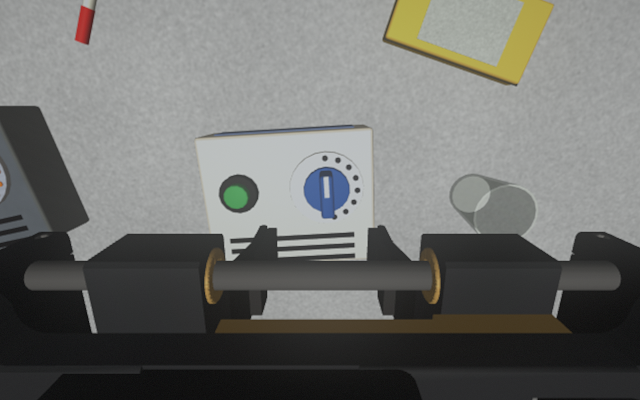

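The wrist picture shows the knob at about (326,190) with its white mark toward the front, and the button at about (236,196). Next I'll refine both positions.

Run:
```python
from h import *
C=cam("wrist"); im=cv2.imread("pics/w1.png"); hsv=cv2.cvtColor(im,cv2.COLOR_BGR2HSV)
def blob(lo,hi,roi):
    m=cv2.inRange(hsv,lo,hi); k=np.zeros_like(m); x0,y0,x1,y1=roi; k[y0:y1,x0:x1]=m[y0:y1,x0:x1]
    n,l,st,ce=cv2.connectedComponentsWithStats(k); i=1+np.argmax(st[1:,4]); print(st[i],ce[i]); return (l==i).astype(np.uint8)
g=blob((45,90,60),(85,255,255),(200,160,280,225))
c=cv2.findContours(g,0,1)[0][0]; e=cv2.minEnclosingCircle(c);print(e)
m=cv2.moments(g);gu=(m["m10"]/m["m00"],m["m01"]/m["m00"])
B=on_plane(C,gu,.091);print("button",B)
for p in [(196,139),(372,128)]: print(on_plane(C,p,.07))
a,b=[on_plane(C,p,.07)[:2] for p in [(196,139),(372,128)]];d=b-a;print(np.linalg.norm(d),"yaw",np.degrees(np.arctan2(-d[0],d[1])))
yaw=np.arctan2(-d[0],d[1])
K=B+0.1*np.array([-np.sin(yaw),np.cos(yaw),0]);print("knob via button",K)
F=np.array([*(a+b)/2,0]);
z=cv2.resize(im[130:230,210:370],None,fx=5,fy=5,interpolation=2)
# overlay skirt circle, bar rect for via-button estimate
def draw(pts,col):
    q=np.array([(proj(C,p)-[210,130]+.5)*5 for p in pts],np.int32); cv2.polylines(z,[q],True,col,1)
cy,sy=np.cos(yaw),np.sin(yaw)
L=lambda x,y,h:[K[0]+cy*x-sy*y,K[1]+sy*x+cy*y,.07+h]
draw([L(.026*np.cos(t),.026*np.sin(t),.014) for t in np.linspace(0,6.28,40)],(0,255,255))
draw([L(x,y,.044) for x,y in [(.023,.007),(.023,-.007),(-.023,-.007),(-.023,.007)]],(0,0,255))
cv2.imwrite("pics/z1.png",z)
```

```text
[224 186  24  23 438] [235.32876712 196.85159817]
((235.1666717529297, 197.1666717529297), 12.304112434387207)
button [0.57533003 0.14565931 0.091     ]
[0.51851252 0.09632271 0.07      ]
[0.49080209 0.28918943 0.07      ]
0.19484721672525357 yaw 8.176108529876215
knob via button [0.56110841 0.24464287 0.091     ]
```

View pics/z1.png

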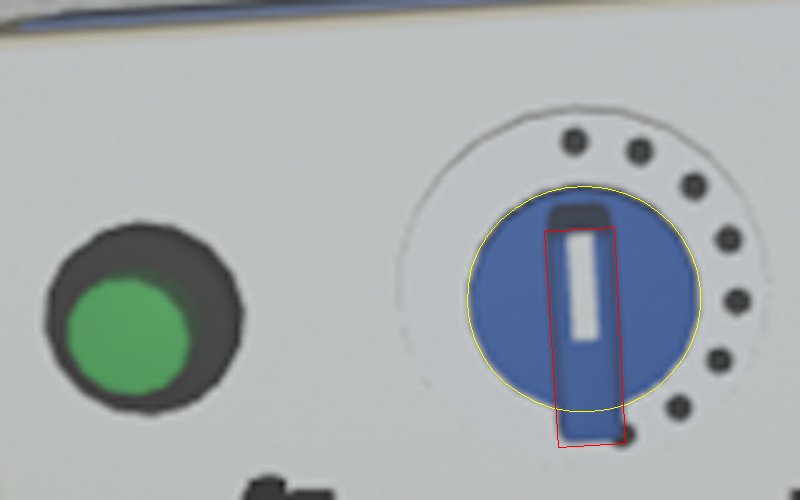

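The overlay fits the knob well: centre (0.561, 0.245), yaw about 8°. Descending onto the bar.

Call:
carry_out([
  {"translation":[-15,6,30],"delta_rot":[0,0,-3.5],"gripper":44},
  {"translation":[-15,6,65],"delta_rot":[0,0,-3.5],"gripper":44},
  {"translation":[-15,6,95],"delta_rot":[0,0,-3.5],"gripper":44},
  {"translation":[-15,6,115],"delta_rot":[0,0,-3.5],"gripper":44},
  {"translation":[-15,6,115],"delta_rot":[0,0,-3.5],"gripper":44},
])

```text
t: 2.27
ee_pos: [0.5556, 0.2454, 0.1202]
tool_rot: [0.224, -3.124, 0.003]
force: [-0.7, 0.4, -1.0]
finger_gap: 0.0439
finger_force: 0.0
```

Call:
carry_out([
  {"translation":[0,0,15],"delta_rot":[0,0,0],"gripper":44},
  {"translation":[0,0,28],"delta_rot":[0,0,0],"gripper":44},
  {"translation":[0,0,35],"delta_rot":[0,0,0],"gripper":44},
  {"translation":[0,0,35],"delta_rot":[0,0,0],"gripper":44},
])

```text
t: 2.6
ee_pos: [0.5591, 0.2454, 0.0899]
tool_rot: [0.224, -3.131, 0.001]
force: [-0.5, -0.6, -0.3]
finger_gap: 0.044
finger_force: 0.0
```

Run:
```python
from h import *
s=sensors.observe();print(s["t"],s["ee_pos"],R.from_rotvec(s["tool_rot"]).as_matrix().round(3),s["force"],s["torque"])
C,im=shot("wrist","w2.png")
```

```text
2.6 [0.559067   0.24539002 0.08985404] [[-0.99  -0.142 -0.002]
 [-0.142  0.99  -0.001]
 [ 0.002 -0.    -1.   ]] [-0.50612161 -0.5894712  -0.2826688 ] [0.01162168 0.03138222 0.01605974]
```

View pics/w2.png

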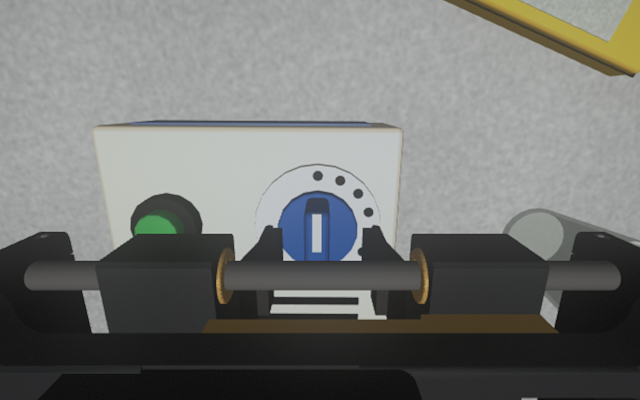

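The bar sits upright between the fingers, at about col 317 against a finger middle of about 323. I'll nudge over by 1 mm and close.

Call:
carry_out([
  {"translation":[-2,-1,0],"delta_rot":[0,0,0],"gripper":20},
  {"translation":[-2,-1,0],"delta_rot":[0,0,0],"gripper":10},
  {"translation":[-2,-1,0],"delta_rot":[0,0,0],"gripper":10},
  {"translation":[-2,-1,0],"delta_rot":[0,0,0],"gripper":10},
  {"translation":[-2,-1,0],"delta_rot":[0,0,0],"gripper":10},
], squeeze=20)

```text
t: 3.07
ee_pos: [0.5627, 0.2446, 0.0915]
tool_rot: [-0.223, 3.133, 0.0]
force: [-0.5, 0.4, 0.6]
finger_gap: 0.0185
finger_force: 0.0
```

Run:
```python
from h import *
s=sensors.observe();print(s["t"],s["ee_pos"],s["finger_gap"],s["finger_force"],R.from_rotvec(s["tool_rot"]).as_matrix().round(3)[:2],s["force"],s["torque"])
```

```text
3.0667 [0.56270329 0.24458471 0.09152232] 0.018456776913894513 0.0 [[-0.99  -0.142  0.001]
 [-0.142  0.99   0.   ]] [-0.49843718  0.42966176  0.62734474] [ 0.03710332 -0.01784169  0.02071622]
```

Call:
carry_out([
  {"translation":[1,0,1],"delta_rot":[0,0,0],"gripper":8},
  {"translation":[1,0,1],"delta_rot":[0,0,0],"gripper":8},
  {"translation":[1,0,1],"delta_rot":[0,0,0],"gripper":8},
])

```text
t: 3.32
ee_pos: [0.5629, 0.2431, 0.0913]
tool_rot: [-0.223, 3.131, -0.003]
force: [0.9, -5.3, 4.7]
finger_gap: 0.0128
finger_force: 20.0
```

Gripped. Now turning 72° clockwise, which is +z in the tool frame.

Call:
carry_out([
  {"translation":[0,0,0],"delta_rot":[0,0,5],"gripper":8},
  {"translation":[0,0,0],"delta_rot":[0,0,10],"gripper":8},
  {"translation":[0,0,0],"delta_rot":[0,0,15],"gripper":8},
  {"translation":[0,0,0],"delta_rot":[0,0,20],"gripper":8},
  {"translation":[0,0,0],"delta_rot":[0,0,24],"gripper":8},
])

```text
t: 3.73
ee_pos: [0.5629, 0.2432, 0.0913]
tool_rot: [0.44, 3.108, -0.002]
force: [0.8, -5.2, 4.0]
finger_gap: 0.0126
finger_force: 20.0
```

Run:
```python
from h import *
s=sensors.observe();print(s["t"],s["ee_pos"],s["finger_gap"],s["finger_force"],R.from_rotvec(s["tool_rot"]).as_matrix().round(3)[:2],s["force"],s["torque"])
```

```text
3.7333 [0.56285809 0.24320792 0.09126507] 0.012609256452043164 19.997212886810303 [[-0.961  0.278  0.003]
 [ 0.278  0.961 -0.002]] [ 0.78187986 -5.24800214  3.95347421] [-0.86328596 -0.23514204  0.02151794]
```

Call:
carry_out([
  {"translation":[0,0,0],"delta_rot":[0,0,5],"gripper":8},
  {"translation":[0,0,0],"delta_rot":[0,0,10],"gripper":8},
  {"translation":[0,0,0],"delta_rot":[0,0,15],"gripper":8},
  {"translation":[0,0,0],"delta_rot":[0,0,20],"gripper":8},
  {"translation":[0,0,0],"delta_rot":[0,0,24],"gripper":8},
])

```text
t: 4.15
ee_pos: [0.5629, 0.2434, 0.0913]
tool_rot: [1.076, 2.948, -0.0]
force: [2.0, -4.0, 4.3]
finger_gap: 0.0124
finger_force: 20.0
```

Call:
carry_out([
  {"translation":[0,0,0],"delta_rot":[0,0,5],"gripper":8},
  {"translation":[0,0,0],"delta_rot":[0,0,10],"gripper":8},
  {"translation":[0,0,0],"delta_rot":[0,0,15],"gripper":8},
  {"translation":[0,0,0],"delta_rot":[0,0,20],"gripper":8},
  {"translation":[0,0,0],"delta_rot":[0,0,24],"gripper":8},
])

```text
t: 4.57
ee_pos: [0.563, 0.2435, 0.0913]
tool_rot: [1.666, 2.66, 0.001]
force: [0.9, -3.5, 2.8]
finger_gap: 0.0128
finger_force: 20.0
```

Run:
```python
from h import *
s=sensors.observe();M=R.from_rotvec(s["tool_rot"]).as_matrix();print(s["t"],s["ee_pos"],s["finger_gap"],s["finger_force"],np.degrees(np.arctan2(-M[0,1],M[1,1])),s["force"],s["torque"])
```

```text
4.5667 [0.56302833 0.24349746 0.0912935 ] 0.0127996037031001 19.997379183769226 -64.11434638898814 [ 0.9111564  -3.47155465  2.75970134] [-0.75444083 -0.36817791  0.01291301]
```

Call:
carry_out([
  {"translation":[0,0,0],"delta_rot":[0,0,0],"gripper":40},
  {"translation":[0,0,0],"delta_rot":[0,0,0],"gripper":40},
  {"translation":[0,0,0],"delta_rot":[0,0,0],"gripper":40},
  {"translation":[0,0,0],"delta_rot":[0,0,0],"gripper":40},
])

```text
t: 4.9
ee_pos: [0.5608, 0.2446, 0.0896]
tool_rot: [-1.659, -2.667, 0.001]
force: [-0.1, -0.2, 0.3]
finger_gap: 0.0319
finger_force: 0.0
```

Call:
carry_out([
  {"translation":[0,0,-20],"delta_rot":[0,0,0],"gripper":40},
  {"translation":[0,0,-50],"delta_rot":[0,0,0],"gripper":20},
  {"translation":[0,0,-90],"delta_rot":[0,0,0],"gripper":0},
  {"translation":[0,0,-120],"delta_rot":[0,0,0],"gripper":0},
  {"translation":[0,0,-140],"delta_rot":[0,0,0],"gripper":0},
])

```text
t: 5.32
ee_pos: [0.5624, 0.2451, 0.234]
tool_rot: [1.658, 2.666, 0.005]
force: [0.5, 0.5, 1.5]
finger_gap: 0.0209
finger_force: 0.0
```

Call:
carry_out([
  {"translation":[0,0,0],"delta_rot":[0,0,-7],"gripper":0},
  {"translation":[0,0,0],"delta_rot":[0,0,-14],"gripper":0},
  {"translation":[0,0,0],"delta_rot":[0,0,-21],"gripper":0},
  {"translation":[0,0,0],"delta_rot":[0,0,-28],"gripper":0},
  {"translation":[0,0,0],"delta_rot":[0,0,-35],"gripper":0},
])

```text
t: 5.73
ee_pos: [0.561, 0.2447, 0.2297]
tool_rot: [-0.771, -3.045, 0.0]
force: [-0.1, -0.9, 0.7]
finger_gap: 0.0008
finger_force: 0.0
```

Call:
carry_out([
  {"translation":[0,0,0],"delta_rot":[0,0,-7],"gripper":0},
  {"translation":[0,0,0],"delta_rot":[0,0,-14],"gripper":0},
  {"translation":[0,0,0],"delta_rot":[0,0,-21],"gripper":0},
  {"translation":[0,0,0],"delta_rot":[0,0,-28],"gripper":0},
  {"translation":[0,0,0],"delta_rot":[0,0,-29],"gripper":0},
])

```text
t: 6.15
ee_pos: [0.561, 0.2447, 0.2296]
tool_rot: [0.014, -3.141, -0.0]
force: [-0.9, -0.2, -0.4]
finger_gap: 0.0003
finger_force: 0.0
```

Run:
```python
from h import *
s=sensors.observe();M=R.from_rotvec(s["tool_rot"]).as_matrix();print(s["t"],s["ee_pos"],s["finger_gap"],np.degrees(np.arctan2(-M[0,1],M[1,1])),s["force"])
C,im=shot("wrist","w3.png")
for q in ("selector_grip","confirm_top"):
  r=eyes.spot_in("wrist",q)[:1];print(q,r)
  if r:
    b=r[0]["box"];p=on_plane(C,(b[0]+b[2]/2,b[1]+b[3]/2),.091);print(p,"tool shift mm",M.T@(p-s["ee_pos"])*1000)
```

```text
6.15 [0.56096775 0.24466477 0.2295697 ] 0.0003329433186155159 0.4956789325830279 [-0.89118372 -0.24841735 -0.41557074]
selector_grip [{'box': [296.5, 154.9, 50.5, 47.5], 'score': 0.87}]
[0.56048678 0.24367407 0.091     ] tool shift mm [  0.3528882   -0.98887612 138.57009395]
confirm_top []
```

View pics/w3.png

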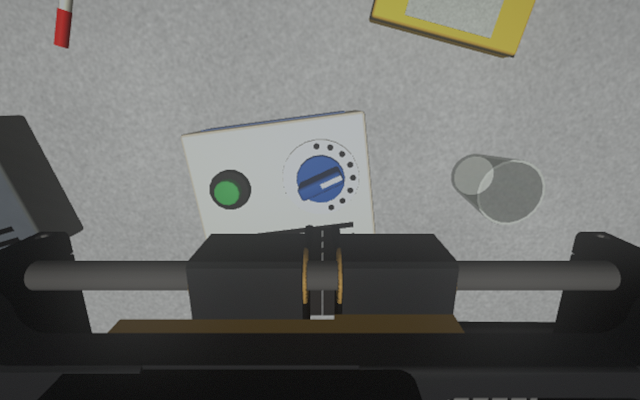

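The selector mark now points at the fourth dot, about 64° right of image up, as expected for three clicks. The button is at about (227,193). I'll go over it with the fingers closed.

Call:
carry_out([
  {"translation":[-5,-35,0],"delta_rot":[0,0,0],"gripper":0},
  {"translation":[-10,-70,0],"delta_rot":[0,0,0],"gripper":0},
  {"translation":[-13,-99,20],"delta_rot":[0,0,0],"gripper":0},
  {"translation":[-13,-99,55],"delta_rot":[0,0,0],"gripper":0},
  {"translation":[-13,-99,90],"delta_rot":[0,0,0],"gripper":0},
])

```text
t: 6.72
ee_pos: [0.5765, 0.1438, 0.1409]
tool_rot: [0.005, 3.137, 0.001]
force: [0.6, 0.9, -0.2]
finger_gap: 0.0002
finger_force: 0.0
```

Call:
carry_out([
  {"translation":[0,0,20],"delta_rot":[0,0,0],"gripper":0},
  {"translation":[0,0,30],"delta_rot":[0,0,0],"gripper":0},
  {"translation":[0,0,38],"delta_rot":[0,0,0],"gripper":0},
  {"translation":[0,0,38],"delta_rot":[0,0,0],"gripper":0},
  {"translation":[0,0,38],"delta_rot":[0,0,0],"gripper":0},
])

```text
t: 7.13
ee_pos: [0.5755, 0.1457, 0.1032]
tool_rot: [-0.004, 3.14, 0.0]
force: [-0.7, 0.9, -0.3]
finger_gap: 0.0004
finger_force: 0.0
```

Run:
```python
from h import *
s=sensors.observe();print(s["t"],s["ee_pos"],s["force"])
C,im=shot("side","s2.png")
u,v=proj(C,s["ee_pos"]).astype(int);print(u,v)
cv2.imwrite("pics/s2c.png",cv2.resize(cv2.imread("pics/s2.png")[v-60:v+60,u-80:u+80],None,fx=4,fy=4))
```

```text
7.1333 [0.57549186 0.14574706 0.10319817] [-0.68399058  0.88967598 -0.31011193]
277 176
```

View pics/s2c.png

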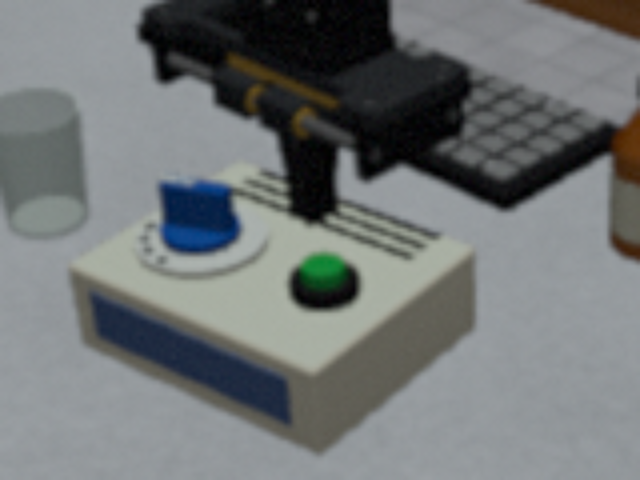

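Run:
```python
from h import *
C=cam("side"); s=sensors.observe(); o=np.array([277-80,176-60])
px=lambda x,y:o+np.array([x,y])/4
print("proj tip",(proj(C,s["ee_pos"])-o)*4,"proj button",(proj(C,[.5753,.1457,.092])-o)*4,"knob top",(proj(C,[.5611,.2446,.114])-o)*4)
for z in (.083,.088,.092): print("button at z",z,on_plane(C,px(324,267),z))
for z in (.083,.103,.11,.12): print("tip at z",z,on_plane(C,px(316,220),z))
for dx in (-.0095,.0095):
  for dy in (-.015,.015): print("tip corner",(proj(C,s["ee_pos"]+np.array([dx,dy,0]))-o)*4)
print("knob base",on_plane(C,px(200,245),.07), "box front corner",on_plane(C,px(320,375),.07),on_plane(C,px(75,270),.07))
```

```text
proj tip [321.12858955 241.72756428] proj button [321.8171263  259.21724452] knob top [193.08245665 179.96159924]
button at z 0.083 [0.5793871  0.14917182 0.083     ]
button at z 0.088 [0.57442092 0.14323809 0.088     ]
button at z 0.092 [0.57044798 0.1384911  0.092     ]
tip at z 0.083 [0.61250527 0.19273766 0.083     ]
tip at z 0.103 [0.5913804  0.16734504 0.103     ]
tip at z 0.11 [0.5839867  0.15845763 0.11      ]
tip at z 0.12 [0.57342427 0.14576132 0.12      ]
tip corner [326.48748427 257.47685501]
tip corner [292.00258763 239.07092504]
tip corner [350.42110777 244.3993918 ]
tip corner [315.92623327 226.43832539]
knob base [0.55742624 0.2412262  0.07      ] box front corner [0.51618627 0.08474706 0.07      ] [0.48794517 0.27592614 0.07      ]
```

Seen from the side, the tip lies along the line over the button but looks higher than reported. I'll go down gently and watch the force.

Call:
carry_out([
  {"translation":[0,0,4],"delta_rot":[0,0,0],"gripper":0},
  {"translation":[0,0,8],"delta_rot":[0,0,0],"gripper":0},
  {"translation":[0,0,10],"delta_rot":[0,0,0],"gripper":0},
  {"translation":[0,0,10],"delta_rot":[0,0,0],"gripper":0},
])

```text
t: 7.52
ee_pos: [0.5744, 0.1455, 0.0917]
tool_rot: [0.004, -3.141, 0.0]
force: [-0.5, -1.2, -0.3]
finger_gap: 0.0005
finger_force: 0.0
```

Call:
carry_out([
  {"translation":[0,0,2],"delta_rot":[0,0,0],"gripper":0},
  {"translation":[0,0,4],"delta_rot":[0,0,0],"gripper":0},
  {"translation":[0,0,4],"delta_rot":[0,0,0],"gripper":0},
])

```text
t: 7.77
ee_pos: [0.5744, 0.1454, 0.0876]
tool_rot: [0.004, -3.141, 0.0]
force: [-0.6, 0.2, -0.2]
finger_gap: 0.0003
finger_force: 0.0
```

Run:
```python
from h import *
s=sensors.observe();print(s["ee_pos"],s["force"])
C,im=shot("side","s3.png");C2,im2=shot("top","t3.png")
a=cv2.imread("pics/s3.png")[116:236,197:357];b=cv2.imread("pics/t3.png")[120:240,160:320]
cv2.imwrite("pics/st3.png",cv2.resize(np.hstack([a,b]),None,fx=2.5,fy=2.5))
```

```text
[0.57441477 0.14539068 0.08757059] [-0.5710878   0.16354071 -0.18414186]
```

View pics/st3.png

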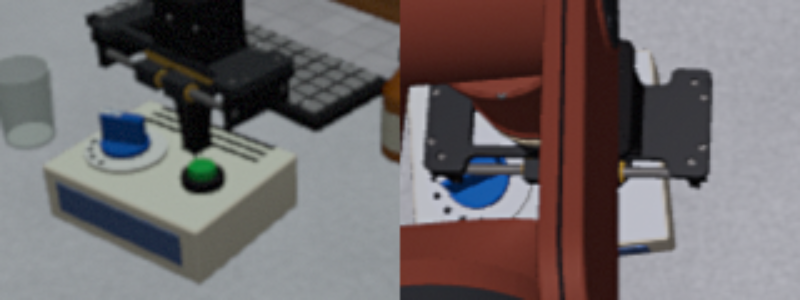

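The tip is just above and behind the button, with no contact yet. The turn put the xy on the knob axis, so the tip is probably just higher than reported. I'll keep going down slowly.

Call:
carry_out([
  {"translation":[0,0,2],"delta_rot":[0,0,0],"gripper":0},
  {"translation":[0,0,4],"delta_rot":[0,0,0],"gripper":0},
  {"translation":[0,0,4],"delta_rot":[0,0,0],"gripper":0},
])

```text
t: 8.12
ee_pos: [0.5744, 0.1454, 0.0835]
tool_rot: [0.004, -3.141, 0.0]
force: [-0.0, -0.1, -0.2]
finger_gap: 0.0004
finger_force: 0.0
```

Call:
carry_out([
  {"translation":[0,0,2],"delta_rot":[0,0,0],"gripper":0},
  {"translation":[0,0,4],"delta_rot":[0,0,0],"gripper":0},
  {"translation":[0,0,4],"delta_rot":[0,0,0],"gripper":0},
])

```text
t: 8.37
ee_pos: [0.5743, 0.1454, 0.0795]
tool_rot: [0.004, -3.141, 0.0]
force: [0.3, 0.4, -0.5]
finger_gap: 0.0006
finger_force: 0.0
```

Run:
```python
from h import *
s=sensors.observe();print(s["ee_pos"],s["force"],s["joints"])
C,im=shot("side","s4.png")
cv2.imwrite("pics/s4c.png",cv2.resize(cv2.imread("pics/s4.png")[130:220,225:345],None,fx=6,fy=6,interpolation=2))
print((proj(C,s["ee_pos"])-[225,130])*6)
```

```text
[0.57433167 0.14539601 0.07945653] [ 0.30812508  0.40729096 -0.54297127] [ 1.14896166e-01  2.59233225e-01  1.71939014e+00 -1.80701769e-05
  1.16377477e+00 -1.45851608e+00]
[315.63869043 332.61899796]
```

View pics/s4c.png

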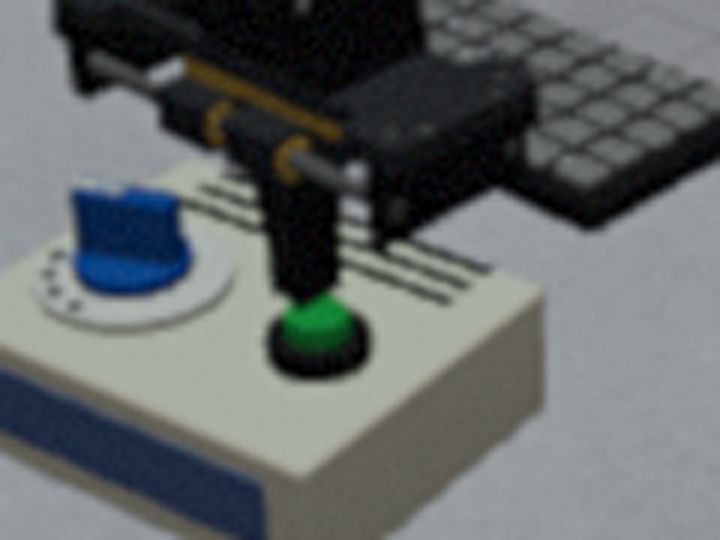

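The tip is now almost at the button's rear upper edge (tip at about (300,297) in the crop, button top at about (318,315)). Continuing in small steps.

Call:
carry_out([
  {"translation":[0,0,2],"delta_rot":[0,0,0],"gripper":0},
  {"translation":[0,0,3],"delta_rot":[0,0,0],"gripper":0},
  {"translation":[0,0,3],"delta_rot":[0,0,0],"gripper":0},
])

```text
t: 8.67
ee_pos: [0.5744, 0.1454, 0.0767]
tool_rot: [0.004, -3.141, 0.0]
force: [0.4, -0.5, 0.3]
finger_gap: 0.0004
finger_force: 0.0
```

Call:
carry_out([
  {"translation":[0,0,2],"delta_rot":[0,0,0],"gripper":0},
  {"translation":[0,0,3],"delta_rot":[0,0,0],"gripper":0},
  {"translation":[0,0,3],"delta_rot":[0,0,0],"gripper":0},
])

```text
t: 8.92
ee_pos: [0.5744, 0.1454, 0.0737]
tool_rot: [0.004, -3.141, 0.0]
force: [0.1, -0.7, -0.2]
finger_gap: 0.0006
finger_force: 0.0
```

Run:
```python
from h import *
s=sensors.observe();print(s["ee_pos"],s["force"])
C,im=shot("side","s5.png");W,iw=shot("wrist","w5.png")
a=cv2.resize(cv2.imread("pics/s5.png")[140:215,235:335],(800,600))[:,100:]
a=cv2.resize(cv2.imread("pics/s5.png")[140:215,235:335],(400,300),interpolation=2)
b=cv2.resize(cv2.imread("pics/w5.png")[100:340,160:480],(400,300),interpolation=2)
cv2.imwrite("pics/sw5.png",np.hstack([a,b]))
print((proj(C,s["ee_pos"])-[235,140])*4,(proj(W,s["ee_pos"])-[160,100])*1.25, (proj(W,[.5753,.1457,.092])-[160,100])*1.25)
```

```text
[0.57442547 0.14541495 0.07367772] [ 0.08728469 -0.69136103 -0.21955739]
[171.19159695 189.72542078] [204.15543536 161.57167605] [204.96049505 178.66430896]
```

View pics/sw5.png

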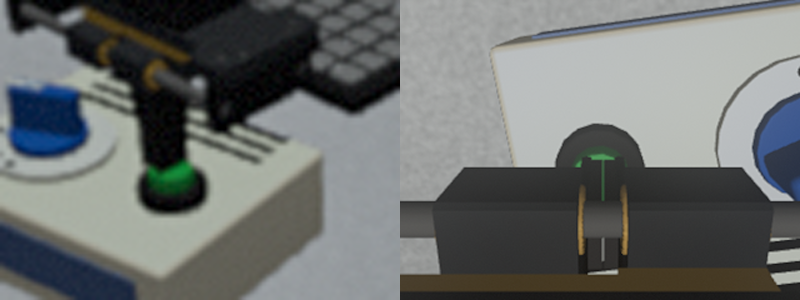

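The fingertips are now just over the green cap: tip at (165,163) in the side crop, cap at (172,180). Continuing.

Call:
carry_out([
  {"translation":[0,0,2],"delta_rot":[0,0,0],"gripper":0},
  {"translation":[0,0,3],"delta_rot":[0,0,0],"gripper":0},
  {"translation":[0,0,3],"delta_rot":[0,0,0],"gripper":0},
])

```text
t: 9.27
ee_pos: [0.5747, 0.1455, 0.0709]
tool_rot: [-0.004, 3.142, 0.0]
force: [0.4, 0.1, 1.3]
finger_gap: 0.0001
finger_force: 0.7
```

Contact, with an upward force. Pressing on.

Call:
carry_out([
  {"translation":[0,0,1],"delta_rot":[0,0,0],"gripper":0},
  {"translation":[0,0,3],"delta_rot":[0,0,0],"gripper":0},
  {"translation":[0,0,3],"delta_rot":[0,0,0],"gripper":0},
])

```text
t: 9.52
ee_pos: [0.5748, 0.1455, 0.068]
tool_rot: [-0.004, 3.141, 0.0]
force: [-1.7, 0.6, 2.6]
finger_gap: 0.0002
finger_force: 1.5
```

Call:
carry_out([
  {"translation":[0,0,1],"delta_rot":[0,0,0],"gripper":0},
  {"translation":[0,0,3],"delta_rot":[0,0,0],"gripper":0},
  {"translation":[0,0,3],"delta_rot":[0,0,0],"gripper":0},
])

```text
t: 9.77
ee_pos: [0.5748, 0.1455, 0.065]
tool_rot: [-0.004, 3.141, 0.0]
force: [-1.7, 0.0, 4.4]
finger_gap: 0.0004
finger_force: 2.4
```

Call:
carry_out([
  {"translation":[0,0,1],"delta_rot":[0,0,0],"gripper":0},
  {"translation":[0,0,2],"delta_rot":[0,0,0],"gripper":0},
  {"translation":[0,0,2],"delta_rot":[0,0,0],"gripper":0},
])

```text
t: 10.02
ee_pos: [0.5749, 0.1455, 0.0647]
tool_rot: [-0.004, 3.141, -0.0]
force: [-6.4, -0.6, 13.3]
finger_gap: 0.0003
finger_force: 6.8
```

Call:
carry_out([
  {"translation":[0,0,1],"delta_rot":[0,0,0],"gripper":0},
  {"translation":[0,0,2],"delta_rot":[0,0,0],"gripper":0},
  {"translation":[0,0,2],"delta_rot":[0,0,0],"gripper":0},
])

```text
t: 10.27
ee_pos: [0.575, 0.1455, 0.0645]
tool_rot: [-0.005, 3.141, -0.0]
force: [-11.8, -2.6, 24.3]
finger_gap: 0.0006
finger_force: 12.3
```

The button hit its hard stop after about 6 mm of sprung travel, so it's fully down. Retracting.

Call:
carry_out([
  {"translation":[0,0,-10],"delta_rot":[0,0,0],"gripper":0},
  {"translation":[0,0,-30],"delta_rot":[0,0,0],"gripper":0},
  {"translation":[0,0,-65],"delta_rot":[0,0,0],"gripper":0},
  {"translation":[0,0,-105],"delta_rot":[0,0,0],"gripper":0},
  {"translation":[0,0,-140],"delta_rot":[0,0,0],"gripper":0},
])

```text
t: 10.68
ee_pos: [0.5744, 0.1454, 0.2022]
tool_rot: [0.004, -3.141, 0.0]
force: [1.7, 0.6, -0.5]
finger_gap: 0.0005
finger_force: 0.0
```

Call:
carry_out([
  {"translation":[30,35,-20],"delta_rot":[0,0,0],"gripper":0},
  {"translation":[30,60,-20],"delta_rot":[0,0,0],"gripper":0},
  {"translation":[30,60,-20],"delta_rot":[0,0,0],"gripper":0},
  {"translation":[30,60,-20],"delta_rot":[0,0,0],"gripper":0},
])

```text
t: 11.02
ee_pos: [0.5442, 0.2067, 0.2212]
tool_rot: [-0.008, 3.141, 0.0]
force: [-0.5, 0.9, -0.5]
finger_gap: 0.0004
finger_force: 0.0
```

Run:
```python
from h import *
s=sensors.observe();print(s["t"],s["ee_pos"],s["force"])
W,iw=shot("wrist","w6.png")
K=[.5611,.2446]
c=cv2.imread("pics/w6.png")[100:250,180:400]; z=cv2.resize(c,None,fx=3.6,fy=3.6,interpolation=2)
for n in range(8):   # expected mark lines at each click
    a=np.radians(8.2-24*n)
    for r,col in ((.02,(0,0,255)),):
        p=(proj(W,[K[0]-r*np.cos(a),K[1]-r*np.sin(a),.114])-[180,100])*3.6
        cv2.circle(z,tuple(int(v) for v in p),2,col if n!=3 else (0,255,255),-1)
cv2.imwrite("pics/w6c.png",z)
```

```text
11.0167 [0.54424472 0.20665627 0.22118791] [-0.48206694  0.91905633 -0.51502119]
```

View pics/w6c.png

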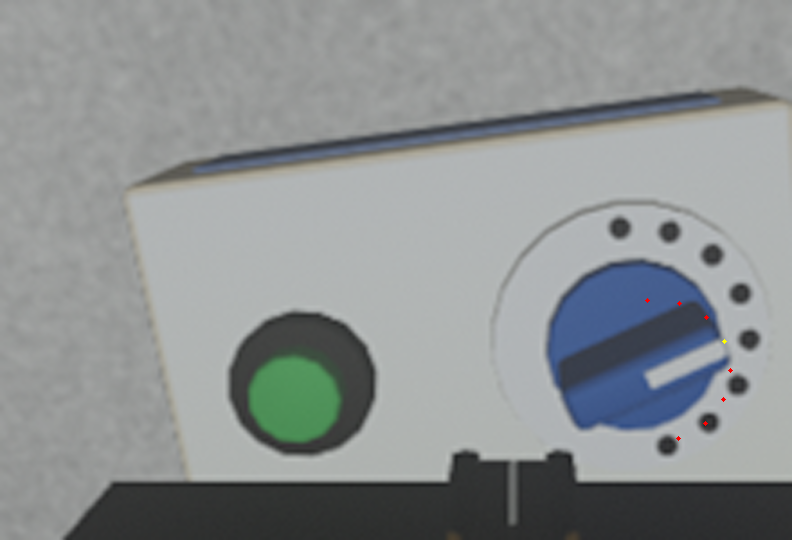

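The mark's end, at about (725,346), sits on the yellow dot for click 3. The button is up again at (295,398), and nothing is being touched. Handing in.

```bash
python3 -c "
from plant import robot; print(robot.job_done())"
```

```text
the job is handed in; nothing more can be done
None
```

I turned the blue selector three clicks clockwise and let go, then pressed the green button to its hard stop and let it come back up; the arm never went near the lamp knob, and I handed the job in at about 11 s.

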